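Clamp a flange with a C-washer

ROBOT

A 6-joint arm with a two-finger parallel gripper is mounted at the origin on the work surface; the furniture and walls round the work are solid. World frame = base frame: x ahead of the robot, y to its left, z up, the work surface at z = 0. Lengths are in m, angles in degrees, forces in N, time in s.
With the tool pointing down it reaches from about 0.35 to 0.875 m from the base axis. Payload 4.2 kg.
Tool frame: the origin (TCP) lies midway between the tips of the shut fingers; the grasp point (between the pads) lies 19 mm behind it; z points along the fingers, y is the line along which they close (so a half turn about z gives the same grasp; the last joint's range is limited). The gripper opens to 87 mm and grips with 3 to 60 N. Pads are 19 mm wide; open, the fingers measure 117 mm over their backs; the gripper's body (75 mm by 190 mm) begins 51 mm behind the grasp point.
Start: joints at [-49.297, 22.042, 0.453, 0, -68.411, -14.817], TCP at [0.273, -0.562, 0.223] pointing down, gripper open.
Joint ranges: [-179.83, 179.83], [-69.29, 118.12], [-61.27, 80.66], [-181.25, 117.63], [-171.15, -9.14], [-177.46, 177.46]. Speed limits (degrees/s): [159.86, 159.86, 180, 180, 180, 180].

INTERFACE

Orientations are given as a 3x3 rotation matrix whose columns are the frame's x, y, z axes.
In Python, from bench import telemetry, cams, order, look_for, trace, pinpoint gives the robot as it stands.
- The arm moves only by the tool move_arm, never from a script. Its argument "increments" is one flat list of numbers, 5 for each row, row after row: the shift along the world's x, y, z in mm, then the turn about the world's z in degrees, then the opening, from -1 (shut) to 1 (fully open), so that 0 is half open. In form: [tx, ty, tz, yaw, hand, tx, ty, tz, yaw, hand, ...]. A call has 1 to 8 rows; each row is the pose to reach, as a shift and turn from the pose commanded when the call began; what a row does not reach only later rows make up. A row lasts 1/10 s, in which the tool goes at most 50 mm and 8.59 degrees, less where a joint would pass 70% of its speed; a pose out of reach is approached as far as the arm can. A call with a gripper value outside its range is refused whole. The fingers move at their own pace and stop on an object; "squeeze" is the grip in N (left out, the last holds). Time passes only in rows, so rows that repeat a pose let the fingers close. It gives the time, the measured TCP pose, the force, the opening and the grip force at its end, in the units of the state.
- telemetry.state(): the state, without advancing time (a new reading comes with each control period).
- cams.get_image(name): name is "scene" or "top" or "wrist"; returns a dict with "frame" (420x560x3 uint8, red, green, blue), "fx", "fy", "cx", "cy" (pixels), "k1" (the pictures are not rectified: a ray, as slopes to the right and down, at radius r is drawn at 1 + k1 r^2 times it, then the intrinsics apply), "xyz" and "rotation" of the camera in the world. Camera axes: x right, y down, z forward; pixel columns grow to the right and rows downward; lengths in m; the calibration is good to about 2 mm. A picture is of the moment at which its call begins. There is no depth.
- order.sign_off(): hands the job in; it is judged then, once.
Trained networks look in a picture, given as the dict that the camera call returned (one of the last four; its "shot" number tells which), for a name from the list of things; names that differ only in an ending like _2 or _b are one class to them, and where a whole thing is asked for, a point or a joint stands for the part that bears it (a point fixed in the world has none). Each returns a list of dicts, best first, with "confidence" (0 to 1); they miss things now and then, are a little off and sometimes report something else, mostly with a low value. They report only what shows in the picture. A call takes as long as a camera call. They do not tell look-alikes from the thing itself.
- look_for(picture, query): "location" ([column, row] in pixels, amid what is visible of it).
- trace(picture, query): "mask" (420x560 bool, what is visible of it) and "location" ([column, row] in pixels, amid what is visible of it).
- pinpoint(picture, query): "location" ([column, row] in pixels: a listed point, or the origin of a listed thing).
The state is a dict: "t": time; "joints": joint angles; "qvel": joint speeds; "effort": joint torques, N m; "tool_pos": TCP position; "eef_rot": TCP orientation; "wrist_force": force on the tool from outside, world axes, zero at the start; "moment": the same for the moment, N m; "gripper_width": finger opening in m; "grip_force": force on a finger pad.
Only numpy, scipy, OpenCV 4.12 (cv2) and the standard library are available. Lean on these libraries where they do the work, as an engineer would, in place of code of your own. Each camera call takes 0.05 s, during which the arm holds its last target. There are 200 camera calls.

TASK

Clamp the flange that lies on the fixture: take the loose steel C-washer by its upright lug, lay it flat on the flange and slide it sideways, slot first, from the side opposite the lever, under the raised collar and round the stud until the end of the slot is fully home against the stud. The stud may stand a little to either side along its T-slot, so creep up to it and feel for the stop: do not ram it. Then swing the cam lever all the way down, so that the collar drops into the washer's recess and holds the flange tight, let go, and leave the nut, the bolt and the pliers where they are.

Things in the scene. Friction and masses are not known exactly. Their poses are not given: they have to be found in the camera images.
- c_washer: Loose steel C-washer, 0.24 to 0.38 kg: flat horseshoe 68 mm across, 8 mm thick. Slot 14.4 mm wide, open towards +x, flared to 26 mm at the mouth; prong tips 31 mm ahead of the origin. Origin: underside, on the stud's axis when the slot's end touches the stud; z up. Top face: round recess 28 mm across, 2 mm deep, about the origin. Centre of mass near x = -25 mm.
- washer_lug (a point): Middle of the C-washer's upright lug, the part to grasp: washer x = -54 mm, 30 mm above its underside. Axes as the washer's. The lug is 10 mm thick (y), 38 mm long (x), its top 42 mm above the underside; it stands on a tail 26 mm wide (y), 8 mm thick, that runs from the horseshoe back to x = -75 mm.
- fixture: Fixed steel block 190 x 130 x 32 mm (x, y, z) with a T-slot along its x and a round spigot that centres the flange. Origin: middle of its underside, z up. A 12 mm stud rises from the T-slot on y = 0, anywhere from x = -15 to +15 mm, where the last job left it: it stands firm, a hard stop, and is not measured. The washer goes in from the -x side.
- clamp_centre (a point): Fixed point on the fixture's middle axis, level with the flange's top, 46 mm above the fixture's underside; axes as the fixture's. On the stud's own axis (up to 15 mm off in x) rides the sprung collar, 32 mm across; its 25 mm boss stands 9.5 mm above this level while the lever is open. Lowered, it enters the washer's recess only if the washer is within 1.5 mm of home; else the lever stops part way.
- flange: Loose bored steel flange, the workpiece: 110 mm outside, 48 mm bore, 14 mm thick, 0.8 kg, lying on the fixture's spigot. Origin: middle of its underside, 32 mm above the fixture's.
- lever (a joint): Cam lever angle (rad): 0 open, sloping 60 degrees up towards the fixture's +x; 1.047 fully down, level. Its pin lies along the fixture's y through the stud's axis, 78.5 mm above the fixture's underside. The handle, a flat bar 20 mm wide and 9 mm thick, ends 104 mm from the pin. It stays where it is left and takes about 4 to 6 N near its end.
- big_nut: Loose hexagon nut, 34 mm over its corners, 15 mm high, a bystander; origin: middle of its underside.
- bolt: Loose hexagon bolt standing on its head, 58 mm high, a bystander; origin: middle of its underside.
- pliers: Pliers with yellow and black grips, 206 mm long, lying flat, a bystander; origin: middle of the underside.
Mind the look-alikes: they are no part of the job. Of the things like the c_washer, leave any that is pink; of the rest the smaller one is meant.

How it is judged:
By the outcome, as a careful person would: the job done as asked, in the order asked, and still so for the second after the job is handed in, with the robot touching nothing.
It also fails if it takes over 51 s, if anything falls off the work surface, if the arm or the gripper's body presses on something with over 40 N, if the wrist force passes 120 N, or if a joint passes its speed limit or range.

## Working session

There is one attempt and no reset: what is moved stays moved. The work goes in short steps, Python scripts to look and compute and a tool call to move; the robot and the scene stay as the last step left them, time stands still between calls to the robot, and variables do not carry over. Pictures are saved under pics/ and viewed, at most 10 in all, crops included, and the job is handed in when it is done.

Besides the shell and the picture viewer there is one more tool, called after "Call:" in YAML: its name, and indented under it one key for each argument. move_arm: Moves the arm, as the interface text tells. Its arguments: {"type":"object","properties":{"increments":{"type":"array","items":{"type":"number"}},"squeeze":{"type":"number"}},"required":["increments"]}

```bash
mkdir -p pics; cat > h.py <<'E'
import numpy as np, cv2, sys
sys.path.insert(0,'.')
from bench import telemetry, cams, order, look_for, trace, pinpoint
def ray(p,uv):
    s=np.array([(uv[0]-p['cx'])/p['fx'],(uv[1]-p['cy'])/p['fy']]);u=s.copy()
    for _ in range(20): u=s/(1+p['k1']*(u@u))
    d=np.array(p['rotation'])@np.array([u[0],u[1],1]);return np.array(p['xyz']),d
def at(p,uv,z):
    o,d=ray(p,uv);return o+d*(z-o[2])/d[2]
def tri(ps):
    A=0;b=0
    for p,uv in ps:
        o,d=ray(p,uv);d=d/np.linalg.norm(d);M=np.eye(3)-np.outer(d,d);A=A+M;b=b+M@o
    return np.linalg.solve(A,b)
def proj(p,X):
    c=np.array(p['rotation']).T@(np.array(X)-np.array(p['xyz']));u=c[:2]/c[2];u=u*(1+p['k1']*(u@u))
    return u*[p['fx'],p['fy']]+[p['cx'],p['cy']]
def save(p,n): cv2.imwrite('pics/'+n,cv2.cvtColor(p['frame'],cv2.COLOR_RGB2BGR))
E
cat > a.py <<'E'
from h import *
np.set_printoptions(precision=3,suppress=True)
for c in ['scene','top']:
    p=cams.get_image(c); save(p,c+'1.png'); print(c,p['xyz'],np.array(p['rotation'])[:,2],p['fx'])
    for q,z in [('c_washer',0),('washer_lug',.03),('fixture',0),('clamp_centre',.046),('flange',.032),('lever',.0785),('big_nut',0),('bolt',0),('pliers',0)]:
        try: print(q,[(np.round(r['location']),round(r['confidence'],2),at(p,r['location'],z)[:2]) for r in pinpoint(p,q)[:4]])
        except Exception as e: print(q,e)
E
python3 a.py
```

```text
scene [0.145 0.683 0.634] [ 0.402 -0.701 -0.589] 427.60356843686975
c_washer [(array([185., 301.]), 0.92, array([0.581, 0.303])), (array([375., 238.]), 0.9, array([ 0.328, -0.051])), (array([331., 195.]), 0.89, array([ 0.485, -0.156]))]
washer_lug [(array([344., 216.]), 0.83, array([ 0.408, -0.057])), (array([201., 309.]), 0.82, array([0.523, 0.322])), (array([312., 183.]), 0.7, array([ 0.533, -0.141]))]
fixture [(array([256., 222.]), 0.79, array([0.592, 0.032]))]
clamp_centre []
flange [(array([253., 213.]), 0.8, array([0.593, 0.04 ]))]
lever it knows: big_nut, bolt, c_washer, clamp_centre, fixture, flange, pliers, washer_lug
big_nut [(array([319., 268.]), 0.76, array([0.397, 0.097])), (array([252., 212.]), 0.31, array([0.622, 0.003]))]
bolt [(array([151., 270.]), 0.72, array([0.697, 0.277]))]
pliers [(array([317., 166.]), 0.67, array([ 0.581, -0.268]))]
top [0.467 0.01  1.045] [ 0.038  0.021 -0.999] 383.9569218226809
c_washer [(array([342., 223.]), 0.92, array([ 0.478, -0.143])), (array([176., 187.]), 0.88, array([0.575, 0.312])), (array([306., 280.]), 0.77, array([ 0.324, -0.044]))]
washer_lug [(array([168., 206.]), 0.97, array([0.522, 0.326])), (array([302., 255.]), 0.8, array([ 0.392, -0.033])), (array([342., 199.]), 0.74, array([ 0.541, -0.139]))]
fixture [(array([278., 174.]), 0.58, array([0.612, 0.031])), (array([254., 251.]), 0.18, array([0.401, 0.096]))]
clamp_centre [(array([280., 171.]), 0.84, array([0.612, 0.024]))]
flange [(array([281., 175.]), 0.88, array([0.605, 0.022]))]
lever it knows: big_nut, bolt, c_washer, clamp_centre, fixture, flange, pliers, washer_lug
big_nut [(array([253., 252.]), 0.66, array([0.397, 0.098]))]
bolt [(array([192., 139.]), 0.59, array([0.709, 0.27 ])), (array([280., 174.]), 0.45, array([0.612, 0.025]))]
pliers [(array([392., 183.]), 0.92, array([ 0.587, -0.279]))]
```

View pics/scene1.png

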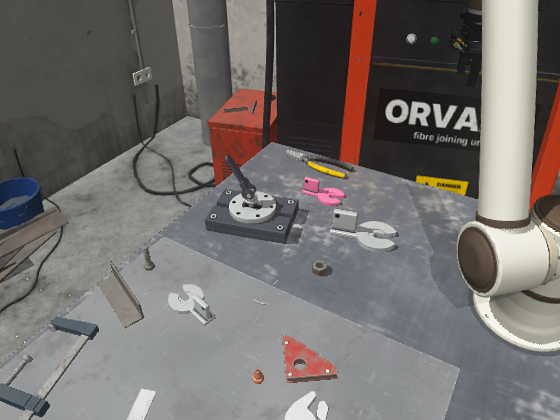

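View pics/top1.png

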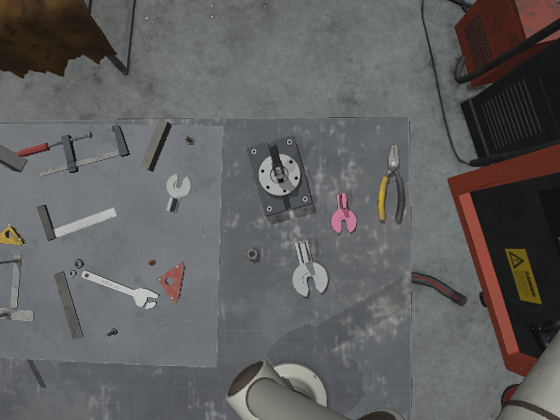

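The scene shows three C-washers. In the top view they are at (178,190) for the small grey one, (310,275) for the larger grey one and (343,215) for the pink one. The small grey one is the target. The fixture is at (280,175), with its lever sloping up towards world +x. I'll get the headings next.

```bash
cat > b.py <<'E'
from h import *
np.set_printoptions(precision=3,suppress=True)
s=telemetry.state();print(s['t'],s['tool_pos'],s['eef_rot'],s['wrist_force'])
w=cams.get_image('wrist');R=np.array(s['eef_rot']);print('cam in tool',R.T@(np.array(w['xyz'])-s['tool_pos']),R.T@np.array(w['rotation']))
S=cams.get_image('scene');T=cams.get_image('top')
def best(p,q,near,z):
    return min(pinpoint(p,q),key=lambda r:np.linalg.norm(at(p,r['location'],z)[:2]-near))['location']
for q,n,z in [('c_washer',[.575,.312],0),('washer_lug',[.522,.325],.03),('flange',[.605,.03],.032),('fixture',[.605,.03],0)]:
    print(q,tri([(S,best(S,q,n,z)),(T,best(T,q,n,z))]))
m=max(trace(T,'fixture'),key=lambda r:r['confidence'])['mask']
c=cv2.findContours(m.astype('uint8'),0,1)[0];c=max(c,key=cv2.contourArea)[:,0]
P=np.array([at(T,u,.032)[:2] for u in c.astype(float)],np.float32);print(cv2.minAreaRect(P),cv2.boxPoints(cv2.minAreaRect(P)))
E
python3 b.py
```

```text
0.9 [ 0.273 -0.562  0.223] [[-0.9   -0.437 -0.   ]
 [-0.437  0.9    0.   ]
 [ 0.     0.    -1.   ]] [ 0.117 -0.168 -0.305]
cam in tool [ 0.078  0.001 -0.162] [[ 0.    -0.959 -0.284]
 [ 1.     0.     0.   ]
 [-0.    -0.284  0.959]]
c_washer [0.411 0.215 0.242]
washer_lug [0.52  0.323 0.038]
flange [0.608 0.023 0.014]
fixture [0.598 0.033 0.   ]
((0.6022555232048035, 0.029315605759620667), (0.19382250308990479, 0.1318061649799347), 15.179100036621094) [[ 0.491  0.068]
 [ 0.526 -0.06 ]
 [ 0.713 -0.009]
 [ 0.679  0.118]]
```

Call:
move_arm:
  increments: [108, 385, 0, -21, 1, 108, 385, 0, -21, 1, 108, 385, 0, -21, 1, 108, 385, 0, -21, 1, 108, 385, 0, -21, 1, 108, 385, 0, -21, 1, 108, 385, 0, -21, 1, 108, 385, 0, -21, 1]
  squeeze: 30

```text
t: 2.3
tool_pos: [0.3803, -0.1782, 0.223]
eef_rot: [[-0.996, -0.085, 0.001], [-0.085, 0.996, -0.0], [-0.001, -0.0, -1.0]]
wrist_force: [2.0, -0.0, 0.0]
gripper_width: 0.0876
grip_force: 0.0
```

Call:
move_arm:
  increments: [108, 385, 0, -21, 1, 108, 385, 0, -21, 1, 108, 385, 0, -21, 1, 108, 385, 0, -21, 1, 108, 385, 0, -21, 1, 108, 385, 0, -21, 1, 108, 385, 0, -21, 1, 108, 385, 0, -21, 1]

```text
t: 3.1
tool_pos: [0.482, 0.1847, 0.223]
eef_rot: [[-0.961, 0.277, 0.001], [0.277, 0.961, 0.0], [-0.001, 0.001, -1.0]]
wrist_force: [-0.1, -1.1, 0.2]
gripper_width: 0.0867
grip_force: 0.0
```

Call:
move_arm:
  increments: [28, 110, 0, 0, 1, 28, 110, 0, 0, 1, 28, 110, 0, 0, 1, 28, 110, 0, 0, 1]

```text
t: 3.5
tool_pos: [0.51, 0.2944, 0.2216]
eef_rot: [[-0.961, 0.275, -0.001], [0.275, 0.961, -0.001], [0.001, -0.001, -1.0]]
wrist_force: [-0.7, -1.2, 0.9]
gripper_width: 0.0871
grip_force: 0.0
```

```bash
cat > c.py <<'E'
from h import *
np.set_printoptions(precision=4,suppress=True)
s=telemetry.state();R=np.array(s['eef_rot']);print(s['t'],np.array(s['tool_pos']),np.degrees(np.arctan2(R[1,0],R[0,0])),s['joints'])
w=cams.get_image('wrist');save(w,'w1.png')
for q,z in [('c_washer',0),('washer_lug',.03)]:
    print(q,[(r['location'],r['confidence'],at(w,r['location'],z)) for r in pinpoint(w,q)])
for r in trace(w,'c_washer'):
    c=max(cv2.findContours(r['mask'].astype('uint8'),0,1)[0],key=cv2.contourArea)[:,0]
    P=np.array([at(w,u,.008)[:2] for u in c.astype(float)],np.float32);print(cv2.minAreaRect(P))
E
python3 c.py
```

```text
3.5 [0.51   0.2944 0.2216] 164.014904673642 [  45.7394   18.5917   -4.8674   -0.0018  -66.5996 -151.7238]
c_washer [([301.6, 232.9], 0.93, array([0.5839, 0.3063, 0.    ]))]
washer_lug [([300.0, 195.0], 0.75, array([0.525 , 0.3175, 0.03  ]))]
((0.5576444268226624, 0.31035029888153076), (0.06735573709011078, 0.10699921101331711), 74.05809783935547)
((0.4102264642715454, -0.01966862939298153), (0.0328412763774395, 0.06242582947015762), 59.51030349731445)
```

View pics/w1.png

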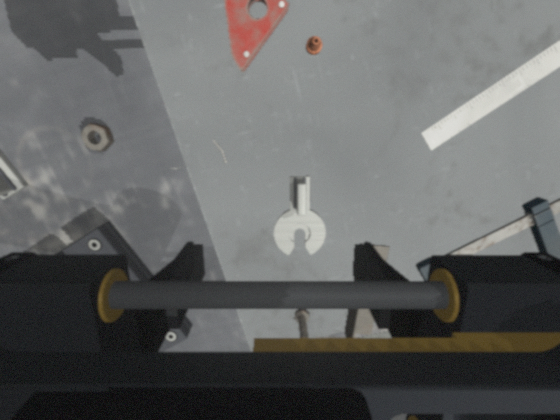

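The washer is at (300,230) with its lug at (302,195), and the gripper yaw (164°) already lines up with it.

Call:
move_arm:
  increments: [16, 24, -60, 0, 1, 16, 24, -110, 0, 1, 16, 24, -150, 0, 1, 16, 24, -180, 0, 0.4, 16, 24, -198, 0, 0, 16, 24, -209, 0, 0, 16, 24, -210, 0, 0, 16, 24, -210, 0, 0]

```text
t: 4.5
tool_pos: [0.5266, 0.3165, 0.0138]
eef_rot: [[-0.961, 0.278, 0.002], [0.278, 0.961, 0.001], [-0.001, 0.002, -1.0]]
wrist_force: [-0.0, -0.8, -0.2]
gripper_width: 0.055
grip_force: 0.0
```

Call:
move_arm:
  increments: [0, 0, 0, 0, -1, 0, 0, 0, 0, -1, 0, 0, 0, 0, -1, 0, 0, 0, 0, -1, 0, 0, 0, 0, -1]

```text
t: 5.0
tool_pos: [0.5259, 0.3166, 0.0128]
eef_rot: [[-0.961, 0.277, 0.0], [0.277, 0.961, 0.0], [-0.0, 0.0, -1.0]]
wrist_force: [-0.6, 0.1, 0.2]
gripper_width: 0.0151
grip_force: 0.0
```

Call:
move_arm:
  increments: [0, 0, 0, 0, -1, 0, 0, 0, 0, -1, 0, 0, 0, 0, -1]
  squeeze: 45

```text
t: 5.3
tool_pos: [0.526, 0.3167, 0.0127]
eef_rot: [[-0.961, 0.277, 0.0], [0.277, 0.961, 0.0], [-0.0, 0.0, -1.0]]
wrist_force: [0.2, 2.1, 0.2]
gripper_width: 0.0096
grip_force: 44.9
```

```bash
cat > d.py <<'E'
from h import *
np.set_printoptions(precision=4,suppress=True)
T=cams.get_image('top')
for r in pinpoint(T,'clamp_centre')+pinpoint(T,'flange'): print(r['location'],r['confidence'],at(T,r['location'],.046)[:2],at(T,r['location'],.032)[:2])
f=cv2.resize(T['frame'][120:230,225:335],(770,770),interpolation=cv2.INTER_CUBIC)[:600]
cv2.imwrite('pics/t2.png',f[:,:,::-1])
E
python3 d.py
```

```text
[282.1, 173.6] 0.55 [0.6059 0.0198] [0.6078 0.02  ]
[281.1, 175.4] 0.82 [0.6012 0.0224] [0.603  0.0226]
```

View pics/t2.png

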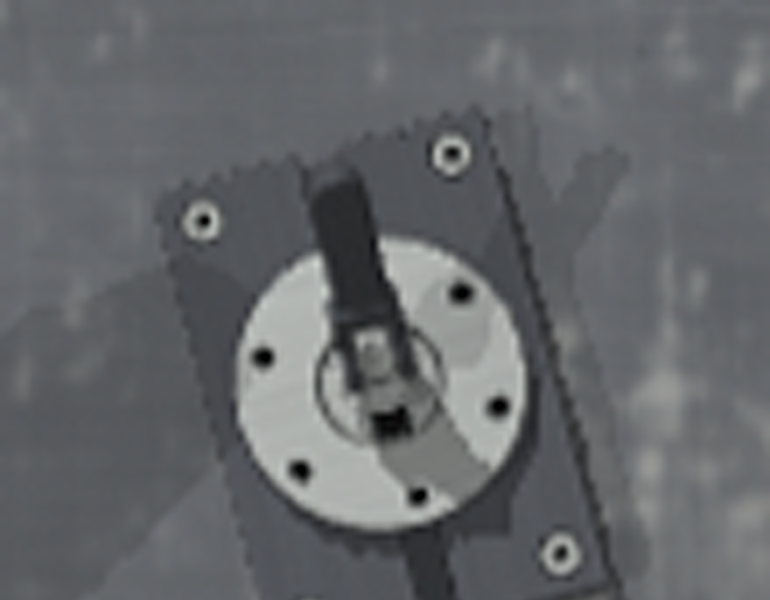

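The grasp is good: 9.6 mm opening and 45 N grip. The crop shows the flange centred at about (382,384), the fixture turned about 15°, and the lever going to fixture +x. I'll lift the washer and carry it to the -x side.

Call:
move_arm:
  increments: [0, 0, 20, 0, -1, 0, 0, 60, 0, -1, 0, 0, 100, 0, -1, -10, -45, 100, 5, -1, -19, -92, 100, 10, -1, -27, -140, 100, 16, -1, -35, -188, 100, 22, -1, -43, -236, 100, 28, -1]
  squeeze: 60

```text
t: 6.25
tool_pos: [0.4808, 0.0782, 0.1116]
eef_rot: [[-0.978, -0.21, -0.003], [-0.21, 0.978, -0.001], [0.003, -0.0, -1.0]]
wrist_force: [1.2, -1.2, -3.5]
gripper_width: 0.01
grip_force: 59.9
```

Call:
move_arm:
  increments: [-8, -48, 0, 3, -1, -14, -91, 0, 3, -1, -14, -91, -20, 3, -1, -14, -91, -40, 3, -1, -14, -91, -40, 3, -1]

```text
t: 6.75
tool_pos: [0.4653, -0.012, 0.0697]
eef_rot: [[-0.967, -0.255, -0.009], [-0.255, 0.967, -0.002], [0.009, 0.0, -1.0]]
wrist_force: [-0.8, -0.7, -3.4]
gripper_width: 0.0093
grip_force: 59.9
```

```bash
cat > e.py <<'E'
from h import *
np.set_printoptions(precision=4,suppress=True)
s=telemetry.state();R=np.array(s['eef_rot']);t=np.array(s['tool_pos']);print(s['t'],t,np.degrees(np.arctan2(R[1,0],R[0,0])),s['wrist_force'],s['gripper_width'])
w=cams.get_image('wrist');save(w,sys.argv[1])
T=cams.get_image('top')
for n,p in [('w',w),('T',T)]:
  for q,z in [('c_washer',t[2]-.0127),('washer_lug',t[2]+.017),('flange',.032),('clamp_centre',.046)]:
    print(n,q,[(r['location'],r['confidence'],at(p,r['location'],z)) for r in pinpoint(p,q)])
E
python3 e.py w2.png
```

```text
6.75 [ 0.4653 -0.012   0.0697] -165.25280097542932 [-0.8446 -0.6734 -3.398 ] 0.009289722412088955
w c_washer [([277.2, 327.5], 0.95, array([0.5195, 0.0023, 0.057 ])), ([107.0, 199.8], 0.78, array([ 0.4595, -0.1177,  0.057 ])), ([273.9, 18.1], 0.75, array([ 0.3425, -0.0459,  0.057 ]))]
w washer_lug [([264.5, 136.5], 0.92, array([ 0.3988, -0.0354,  0.0867])), ([84.3, 281.8], 0.75, array([ 0.4963, -0.1099,  0.0867])), ([277.5, 279.5], 0.72, array([ 0.4688, -0.0108,  0.0867]))]
w flange []
w clamp_centre []
T c_washer [([305.0, 279.5], 0.97, array([ 0.3321, -0.0393,  0.057 ])), ([341.9, 223.2], 0.68, array([ 0.4764, -0.1341,  0.057 ])), ([394.6, 179.8], 0.67, array([ 0.5884, -0.2705,  0.057 ])), ([285.5, 205.3], 0.65, array([0.5222, 0.0108, 0.057 ]))]
T washer_lug [([341.4, 198.0], 0.93, array([ 0.539 , -0.1287,  0.0867])), ([300.9, 251.6], 0.68, array([ 0.4053, -0.0276,  0.0867])), ([279.5, 176.7], 0.37, array([0.5924, 0.026 , 0.0867]))]
T flange [([278.6, 174.2], 0.77, array([0.6062, 0.0292, 0.032 ]))]
T clamp_centre [([279.3, 173.7], 0.64, array([0.6056, 0.0272, 0.046 ]))]
```

View pics/w2.png

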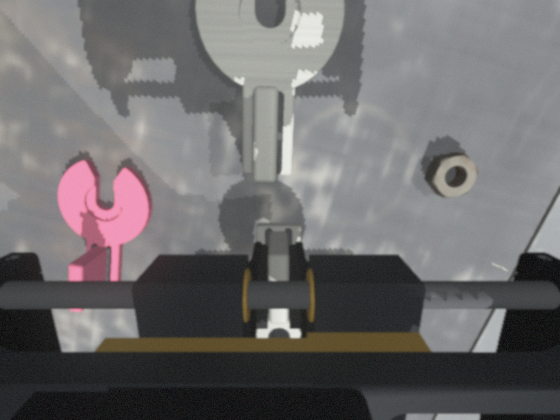

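The wrist view only shows the held lug (280,270), because the gripper hides what is ahead of it. I'll measure the washer relative to the flange with the top and scene cameras.

```bash
cat > f.py <<'E'
from h import *
np.set_printoptions(precision=4,suppress=True)
T=cams.get_image('top');S=cams.get_image('scene')
a=cv2.resize(T['frame'][130:230,240:330],(540,600),interpolation=cv2.INTER_CUBIC)
b=cv2.resize(S['frame'][145:245,200:310],(660,600),interpolation=cv2.INTER_CUBIC)
cv2.imwrite('pics/t3.png',a[:,:,::-1]);cv2.imwrite('pics/s3.png',b[:,:,::-1])
for n,p in [('T',T),('S',S)]:
  for q,zs in [('flange',.046),('c_washer',.065)]:
    for r in trace(p,q):
        c=max(cv2.findContours(r['mask'].astype('uint8'),0,1)[0],key=cv2.contourArea)[:,0]
        P=np.array([at(p,u,zs)[:2] for u in c.astype(float)],np.float32)
        h=cv2.convexHull(P)
        print(n,q,r['confidence'],r['location'],cv2.minEnclosingCircle(P),cv2.fitEllipse(h) if len(h)>5 else '',cv2.minAreaRect(P))
E
python3 f.py
```

```text
T flange 0.67 [286.6, 180.5] ((0.6023271679878235, 0.028036711737513542), 0.055818017572164536) ((0.6031025052070618, 0.02870359644293785), (0.1075534000992775, 0.10976243019104004), 123.04110717773438) ((0.601578950881958, 0.029084868729114532), (0.1075081080198288, 0.1066800132393837), 15.272808074951172)
T c_washer 0.91 [342.9, 216.0] ((0.5036593675613403, -0.14088603854179382), 0.049638405442237854) ((0.5042210221290588, -0.1412418633699417), (0.04665530472993851, 0.09845223277807236), 106.14228820800781) ((0.502678394317627, -0.1385645717382431), (0.0986698716878891, 0.04290252923965454), 22.908615112304688)
T c_washer 0.77 [302.8, 273.6] ((0.3498753607273102, -0.04777732864022255), 0.05713163688778877) ((0.34629562497138977, -0.05061357468366623), (0.08775319904088974, 0.12009754776954651), 101.50580596923828) ((0.35183554887771606, -0.048132602125406265), (0.10825672000646591, 0.08877195417881012), 13.424540519714355)
T c_washer 0.65 [281.4, 201.9] ((0.5276789665222168, 0.02746439538896084), 0.013890563510358334) ((0.5276151299476624, 0.027140924707055092), (0.0184005070477724
[... 1016 characters left out ...]
4456), (0.09701640158891678, 0.15894469618797302), 85.56317138671875)
S c_washer 0.71 [285.4, 202.5] ((0.5058474540710449, -0.011368080042302608), 0.05531974509358406) ((0.5071920156478882, -0.00785792339593172), (0.08341366052627563, 0.1127995103597641), 105.73333740234375) ((0.5049795508384705, 0.0023154839873313904), (0.10984718799591064, 0.06779691576957703), 2.4022634029388428)
S c_washer 0.56 [333.7, 194.5] ((0.4461290240287781, -0.06742911040782928), 0.03471546247601509) ((0.4456472396850586, -0.06845846027135849), (0.04851335287094116, 0.07088213413953781), 17.81165885925293) ((0.44256895780563354, -0.06887069344520569), (0.04232214763760567, 0.06895126402378082), 22.044824600219727)
```

View pics/t3.png

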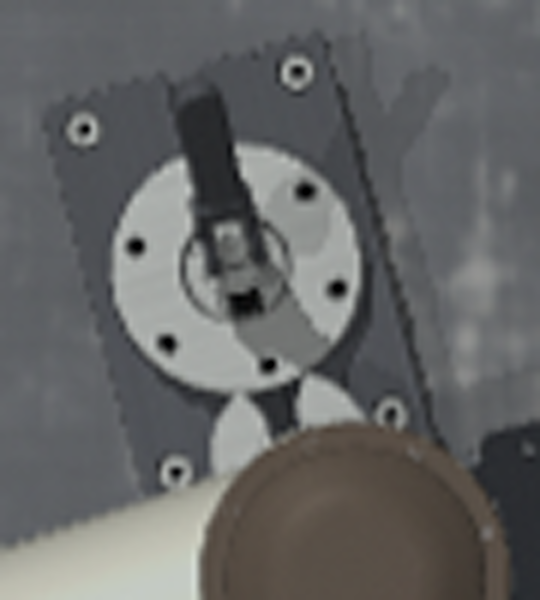

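View pics/s3.png

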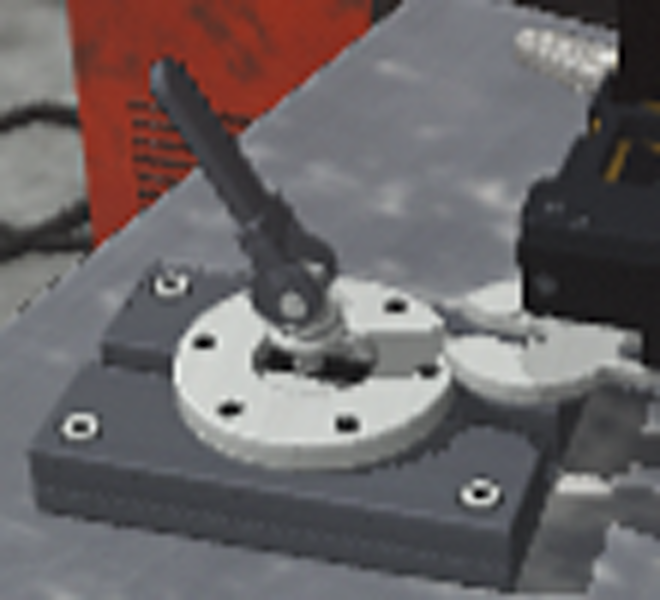

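The top crop shows prong tips at (240,393) and (308,375) and fixture screws at (84,129), (297,72), (391,415) and (176,472). From those I can compute the lateral offset in the top camera's own frame.

```bash
cat > g.py <<'E'
from h import *
np.set_printoptions(precision=4,suppress=True)
T=cams.get_image('top')
W=lambda x,y,z: at(T,[240+(x+.5)/6-.5,130+(y+.5)/6-.5],z)[:2]
sc=[W(84,129,.032),W(297,72,.032),W(391,415,.032),W(176,472,.032)]
for i,j in [(3,0),(2,1)]: d=sc[i]-sc[j];d=-d;print('yaw',np.degrees(np.arctan2(d[1],d[0])))
for i,j in [(1,0),(2,3)]: d=sc[j]-sc[i];print('yaw',np.degrees(np.arctan2(-d[0],d[1])))
c=np.mean(sc,0);print('c',c,'flange',W(236.5,266.5,.046),'pin',W(231,243,.0785))
a=np.radians(15.1);u=np.array([np.cos(a),np.sin(a)]);n=np.array([-u[1],u[0]])
t=np.array(telemetry.state()['tool_pos'])[:2]
for nm,p in [('tipmid',(W(240,393,.063)+W(308,375,.063))/2),('tool',t),('flange',W(236.5,266.5,.046)),('pin',W(231,243,.0785)),('handle end',W(203,92,.168)),('black',W(245,302,.055))]: print(nm,(p-c)@u,(p-c)@n)
g=cv2.cvtColor(T['frame'],7)[172:188,272:292];print(g)
E
python3 g.py
```

```text
yaw 15.176421687068313
yaw 15.213295244141502
yaw 14.986051592750716
yaw 14.923498012188352
c [0.6046 0.0281] flange [0.6048 0.0279] pin [0.6103 0.0297]
tipmid -0.055132106627051175 -0.0022565767165266797
tool -0.14113699260503346 -0.0018682253932363474
flange 0.00016009545182784 -0.00016296288220280829
pin 0.005935318648816065 0.00011422850719452994
handle end 0.0519210083207002 -0.0028699547877150088
black -0.016918361621255037 0.00045026175703720764
[[144 146  80  48  80  95 105 116 116  70  44  39  68 148 156  95 129 155
  156 157]
 [170 166  84  46  53  86 101 104  95  95  53  45  66 130 153 117 119 168
  171 170]
 [169 156  84  44  45  75  69  69  87 105  93  70  81  90 130 128 111 167
  169 168]
 [168 156  97  47  50  82 102 103 116 118 111  92  86  92  90 118 122 166
  167 165]
 [166 151 121 121  96  91 114 111 112 115  95  98  92  91  98 103 141 166
  167 166]
 [163 168 151 163 119 101 115 111 111 102  94  94  99 101 110  69 144 168
  168 167]
 [154 166 166 150 111 100  98 100 101  59  17  95 115 116 103  67 104 166
  169 167]
 [121 157 163 167 118  91  34  14  14  14  11  60 113 113  82  93 109 147
  167 167]
 [ 96 126 158 167 118 116  46  14  18  17  13  48 109  93  88 112 113 109
  165 170]
 [143 104 127 153 134 117  58  20  11  14  35  32  96  88 111 115 113 111
  149 170]
 [173 148 124 126 134 116  74  41  50  49  74  75 102 114 114 115 115 114
  111 146]
 [170 172 173 150 131 138 114  77  88  95 107 108 116 116 114 115 114 114
  112 110]
 [169 170 169 170 170 174 161 111 108 115 118 117 115 115 114 115 115 115
  115 113]
 [168 168 168 168 169 171 175 122 114 115 114 115 115 115 116 116 116 115
  116 116]
 [168 168 169 170 169 170 172 144 115 113 114 115 115 116 115 115 116 116
  116 116]
 [169 170 169 169 169 170 171 174 145 116 114 115 116 116 116 116 117 116
  115 115]]
```

Call:
move_arm:
  increments: [5, 3, 0, 0.3, -1, 20, 8, 0, 0.3, -1, 28.5, 9.8, 0, 0.3, -1, 28.5, 9.8, -4, 0.3, -1, 28.5, 9.8, -7, 0.3, -1, 28.5, 9.8, -7, 0.3, -1, 28.5, 9.8, -7, 0.3, -1]

```text
t: 8.3
tool_pos: [0.4967, -0.001, 0.0653]
eef_rot: [[-0.965, -0.262, -0.001], [-0.262, 0.965, -0.0], [0.001, -0.0, -1.0]]
wrist_force: [-0.7, 0.3, -2.5]
gripper_width: 0.0097
grip_force: 59.9
```

```bash
python3 - <<'E'
from h import *
np.set_printoptions(precision=4,suppress=True)
T=cams.get_image('top');s=telemetry.state();print(s)
a=cv2.resize(T['frame'][130:230,240:330],(540,600),interpolation=cv2.INTER_CUBIC)
cv2.imwrite('pics/t4.png',a[:,:,::-1])
E
```

```text
{'t': 8.35, 'joints': array([ 18.6545,  20.1593, -28.9684,  -0.0032, -40.9014, -93.4699]), 'qvel': array([-0.0037, -0.2269,  0.3656,  0.0699, -0.0238, -0.0114]), 'effort': array([ -0.0073, -33.2512,  14.0443,   3.2765,  -0.0001,   0.0015]), 'tool_pos': array([ 0.4969, -0.0009,  0.0655]), 'eef_rot': array([[-0.9651, -0.2619, -0.0005],
       [-0.2619,  0.9651, -0.0001],
       [ 0.0005,  0.    , -1.    ]]), 'wrist_force': array([-0.2289,  0.2532, -4.234 ]), 'moment': array([-0.0559,  0.0207, -0.0197]), 'grip_force': 59.92252274416387, 'gripper_width': 0.009713842615629145}
```

View pics/t4.png

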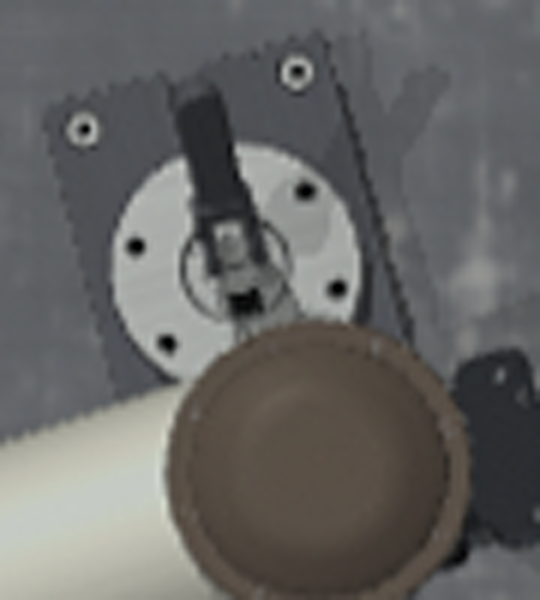

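The arm now hides the washer in the top view (brown wrist at (320,470)). The tool's lateral offset is about 0, so I'll lower onto the flange by feel.

Call:
move_arm:
  increments: [0, 0, -3, 0, -1, 0, 0, -5, 0, -1, 0, 0, -6, 0, -1, 0, 0, -6, 0, -1]

```text
t: 8.75
tool_pos: [0.4972, -0.0008, 0.0593]
eef_rot: [[-0.965, -0.262, -0.0], [-0.262, 0.965, -0.0], [0.0, 0.0, -1.0]]
wrist_force: [-0.8, 0.7, -3.2]
gripper_width: 0.0097
grip_force: 59.9
```

Call:
move_arm:
  increments: [0, 0, -0.5, 0, -1, 0, 0, -1, 0, -1, 0, 0, -1, 0, -1, 0, 0, -1, 0, -1]

```text
t: 9.15
tool_pos: [0.4974, -0.0007, 0.0586]
eef_rot: [[-0.965, -0.262, 0.0], [-0.262, 0.965, 0.0], [-0.0, 0.0, -1.0]]
wrist_force: [0.2, 0.2, -4.2]
gripper_width: 0.0097
grip_force: 59.9
```

Call:
move_arm:
  increments: [0, 0, -0.5, 0, -1, 0, 0, -0.8, 0, -1, 0, 0, -0.8, 0, -1]

```text
t: 9.45
tool_pos: [0.4974, -0.0007, 0.0577]
eef_rot: [[-0.965, -0.262, -0.0], [-0.262, 0.965, -0.0], [0.0, -0.0, -1.0]]
wrist_force: [0.1, -0.5, -3.9]
gripper_width: 0.0094
grip_force: 59.9
```

Call:
move_arm:
  increments: [0, 0, -0.5, 0, -1, 0, 0, -0.5, 0, -1, 0, 0, -0.5, 0, -1]

```text
t: 9.75
tool_pos: [0.4974, -0.0007, 0.0572]
eef_rot: [[-0.965, -0.262, -0.0], [-0.262, 0.965, 0.0], [0.0, 0.0, -1.0]]
wrist_force: [-0.6, -0.0, -4.2]
gripper_width: 0.0096
grip_force: 59.9
```

Call:
move_arm:
  increments: [0, 0, -0.5, 0, -1, 0, 0, -1, 0, -1, 0, 0, -1, 0, -1, 0, 0, -1, 0, -1]

```text
t: 10.15
tool_pos: [0.4974, -0.0007, 0.0562]
eef_rot: [[-0.965, -0.262, -0.0], [-0.262, 0.965, -0.0], [0.0, -0.0, -1.0]]
wrist_force: [0.7, 0.3, -4.1]
gripper_width: 0.0096
grip_force: 59.9
```

```bash
python3 - <<'E'
from h import *
S=cams.get_image('scene');s=telemetry.state();print(s['t'],s['tool_pos'],s['wrist_force'],s['moment'])
b=cv2.resize(S['frame'][160:240,210:310],(750,600),interpolation=cv2.INTER_CUBIC)
cv2.imwrite('pics/s4.png',b[:,:,::-1])
E
```

```text
10.2 [ 0.49738328 -0.00070149  0.05624658] [-0.69185669 -0.59229222 -3.01746415] [0.00488199 0.11994116 0.07925383]
```

View pics/s4.png

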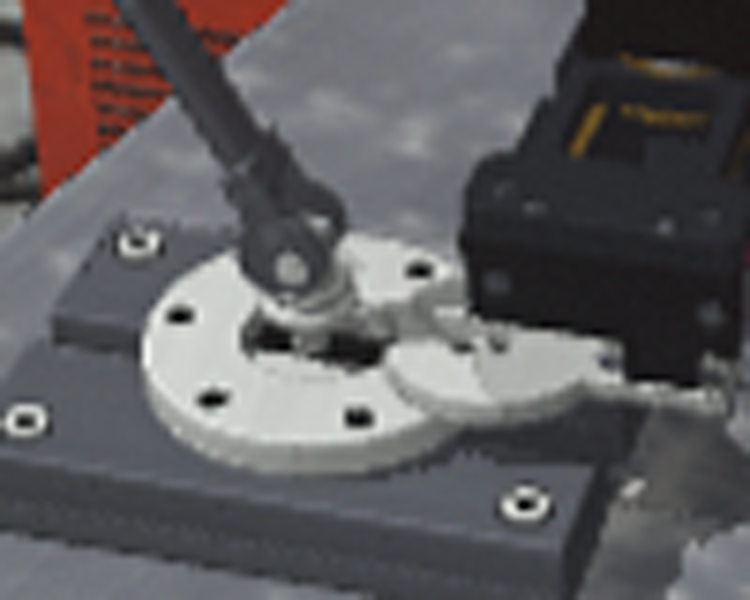

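The scene crop shows the washer just over or on the flange edge (prong at (430,370)), with no clear contact force yet. I'll keep lowering in small steps.

Call:
move_arm:
  increments: [0, 0, -0.5, 0, -1, 0, 0, -0.5, 0, -1, 0, 0, -0.5, 0, -1]

```text
t: 10.5
tool_pos: [0.4974, -0.0007, 0.0557]
eef_rot: [[-0.965, -0.262, -0.0], [-0.262, 0.965, -0.0], [0.0, -0.0, -1.0]]
wrist_force: [0.6, -0.4, -4.4]
gripper_width: 0.0093
grip_force: 59.9
```

```bash
cat > st.py <<'E'
from h import *
np.set_printoptions(precision=4,suppress=True)
F=[];M=[]
for i in range(3):
    s=telemetry.state();F.append(s['wrist_force']);M.append(s['moment'])
    cams.get_image('wrist')
F=np.mean(F,0);M=np.mean(M,0)
u=np.array([.9655,.2605,0]);n=np.array([-.2605,.9655,0]);d=np.array(s['tool_pos'])-[.6046,.0281,0]
print(s['t'],'z',d[2],'u,n',d@u,d@n,'F u n z',F@u,F@n,F[2],'M',M@u,M@n,M[2],s['gripper_width'],s['eef_rot'][:,2])
E
python3 st.py
```

```text
10.6 z 0.05574172536119046 u,n -0.11103217148673522 0.00010981839385930392 F u n z 0.22891216531158315 0.3578333064687484 -3.272908453897499 M 0.015035986573152511 0.09211181821786926 0.04014555555757964 0.009261491925628642 [-0.0001 -0.     -1.    ]
```

Call:
move_arm:
  increments: [0, 0, -0.5, 0, -1, 0, 0, -1, 0, -1, 0, 0, -1, 0, -1]

```text
t: 10.95
tool_pos: [0.4973, -0.0007, 0.0546]
eef_rot: [[-0.965, -0.262, -0.0], [-0.262, 0.965, -0.0], [0.0, 0.0, -1.0]]
wrist_force: [-0.3, -0.6, -3.0]
gripper_width: 0.0099
grip_force: 59.9
```

```bash
python3 st.py
```

```text
11.05 z 0.05472114275523298 u,n -0.11101700729190152 0.00011762198257075224 F u n z -0.392984920004626 -0.1407389004312014 -3.6197948370759203 M -0.02953529051199502 0.08043677010762934 0.0055579895938749025 0.009769118861893291 [-0. -0. -1.]
```

Call:
move_arm:
  increments: [0, 0, -0.5, 0, -1, 0, 0, -1, 0, -1, 0, 0, -1, 0, -1]

```text
t: 11.4
tool_pos: [0.4974, -0.0007, 0.0542]
eef_rot: [[-0.965, -0.262, 0.0], [-0.262, 0.965, -0.0], [-0.0, -0.0, -1.0]]
wrist_force: [-2.6, -0.2, 2.6]
gripper_width: 0.0095
grip_force: 59.9
```

```bash
python3 st.py
```

```text
11.5 z 0.05416024359580977 u,n -0.11100291417140411 8.372696282353195e-05 F u n z -2.6458332030153247 0.37207969848068106 3.034947241932791 M 0.1617657819550752 0.494618769502559 -0.004389496978738771 0.009437126865806346 [ 0.0003  0.     -1.    ]
```

Contact is felt at z≈0.0542: the washer rests flat on the flange. It had been lying on a thin sheet, which explains the 4 mm difference. Now I slide it along the fixture's x.

Call:
move_arm:
  increments: [0, 0, 0.2, 0, -1, 2.9, 0.8, 0.2, 0, -1, 5.8, 1.6, 0.2, 0, -1, 8.7, 2.3, 0.2, 0, -1, 11.6, 3.1, 0.2, 0, -1, 14.5, 3.9, 0.2, 0, -1, 17.4, 4.7, 0.2, 0, -1, 17.4, 4.7, 0.2, 0, -1]

```text
t: 12.35
tool_pos: [0.5146, 0.0036, 0.0543]
eef_rot: [[-0.965, -0.262, -0.001], [-0.262, 0.965, -0.001], [0.001, -0.0, -1.0]]
wrist_force: [-4.4, -2.8, 6.3]
gripper_width: 0.0093
grip_force: 59.9
```

```bash
python3 st.py
```

```text
12.45 z 0.05431552067030151 u,n -0.09325688900730553 -0.0002016304639590981 F u n z -4.528487923771943 -0.7248350818329168 5.751853990300297 M -0.13328613309344156 1.0175241833800075 0.001631554967450167 0.009536030835662533 [-0.0008 -0.0007 -1.    ]
```

Call:
move_arm:
  increments: [0, 0, 0.4, 0, -1, 2.9, 0.8, 0.5, 0, -1, 5.8, 1.6, 0.5, 0, -1, 8.7, 2.3, 0.5, 0, -1, 11.6, 3.1, 0.5, 0, -1, 14.5, 3.9, 0.5, 0, -1, 14.5, 3.9, 0.5, 0, -1]

```text
t: 13.2
tool_pos: [0.5303, 0.0082, 0.0544]
eef_rot: [[-0.965, -0.262, 0.001], [-0.262, 0.965, 0.0], [-0.002, -0.0, -1.0]]
wrist_force: [-1.6, -1.3, 2.9]
gripper_width: 0.01
grip_force: 59.9
```

```bash
python3 st.py
```

```text
13.3 z 0.05442038956753886 u,n -0.07695804923768218 0.00012954747162750857 F u n z -1.1647529621869341 -0.8524807077714445 1.1884120913477538 M -0.19006390803337808 0.39890107732025204 0.01098397553661907 0.009786040581230821 [ 0.002   0.0005 -1.    ]
```

Call:
move_arm:
  increments: [1.9, 0.5, 0, 0, -1, 3.9, 1, 0, 0, -1, 5.8, 1.6, 0, 0, -1, 7.7, 2.1, 0, 0, -1, 9.7, 2.6, 0, 0, -1, 11.6, 3.1, 0, 0, -1]

```text
t: 13.95
tool_pos: [0.541, 0.011, 0.0544]
eef_rot: [[-0.965, -0.262, -0.0], [-0.262, 0.965, -0.0], [0.0, -0.0, -1.0]]
wrist_force: [-3.3, -0.5, 4.1]
gripper_width: 0.0099
grip_force: 59.9
```

```bash
python3 st.py
```

```text
14.05 z 0.0544748630590719 u,n -0.065309471053191 8.162258977646372e-05 F u n z -3.4276313809748853 0.16978035780017997 2.8490088171670602 M -0.018572574937823272 0.9487167311035882 -0.01634963295246086 0.009436626865066374 [ 0.0009  0.0002 -1.    ]
```

Call:
move_arm:
  increments: [1, 0.3, 0.2, 0, -1, 1.9, 0.5, 0.2, 0, -1, 2.9, 0.8, 0.2, 0, -1, 3.9, 1, 0.2, 0, -1, 4.8, 1.3, 0.2, 0, -1, 5.8, 1.6, 0.2, 0, -1, 6.8, 1.8, 0.2, 0, -1, 7.7, 2.1, 0.2, 0, -1]

```text
t: 14.9
tool_pos: [0.5489, 0.0132, 0.0545]
eef_rot: [[-0.965, -0.262, 0.0], [-0.262, 0.965, 0.0], [-0.0, 0.0, -1.0]]
wrist_force: [-0.5, 0.2, -2.3]
gripper_width: 0.0095
grip_force: 59.9
```

```bash
python3 st.py
```

```text
15.0 z 0.05450405039799683 u,n -0.057462535889483954 0.000149802781679257 F u n z -0.09279279785624522 0.24330069350823852 -2.7024258894180555 M -0.06659862723938643 0.12448044305338754 0.012312708712188087 0.00959916776465591 [ 0.0008  0.0003 -1.    ]
```

Call:
move_arm:
  increments: [1, 0.3, 0, 0, -1, 1.9, 0.5, 0, 0, -1, 2.9, 0.8, 0, 0, -1, 3.9, 1, 0, 0, -1, 4.8, 1.3, 0, 0, -1, 5.8, 1.6, 0, 0, -1]

```text
t: 15.65
tool_pos: [0.5541, 0.0146, 0.0545]
eef_rot: [[-0.965, -0.262, -0.001], [-0.262, 0.965, -0.0], [0.001, -0.0, -1.0]]
wrist_force: [-3.1, -1.0, -0.9]
gripper_width: 0.0098
grip_force: 59.9
```

```bash
python3 st.py
```

```text
15.75 z 0.05459004856775686 u,n -0.05229442130438125 0.00010337889066922533 F u n z -2.348787099448074 -0.05777562034960737 -1.6093476917911413 M 0.05859344873852203 0.49266565243214133 -0.019717598725016848 0.009357047346366044 [-0.0008 -0.0002 -1.    ]
```

Call:
move_arm:
  increments: [0.5, 0.1, 0, 0, -1, 1, 0.3, 0, 0, -1, 1.5, 0.4, 0, 0, -1, 1.9, 0.5, 0, 0, -1]

```text
t: 16.2
tool_pos: [0.5542, 0.0146, 0.0545]
eef_rot: [[-0.965, -0.262, -0.005], [-0.262, 0.965, -0.001], [0.005, 0.0, -1.0]]
wrist_force: [-7.3, -0.8, 3.5]
gripper_width: 0.0095
grip_force: 59.9
```

```bash
python3 st.py
```

```text
16.3 z 0.05453370705313665 u,n -0.052219726669116624 5.055283062508492e-05 F u n z -7.161568642840862 0.8892422198361575 2.769948066158252 M 0.2574886699530209 1.8250083617955606 0.007628978596389411 0.009344520570918202 [-0.0045 -0.0011 -1.    ]
```

Call:
move_arm:
  increments: [0.5, 0.1, 0, 0, -1, 1, 0.3, 0, 0, -1, 1, 0.3, 0, 0, -1, 1, 0.3, 0, 0, -1]

```text
t: 16.75
tool_pos: [0.5542, 0.0146, 0.0546]
eef_rot: [[-0.965, -0.261, -0.006], [-0.261, 0.965, -0.002], [0.007, 0.0, -1.0]]
wrist_force: [-8.5, -0.2, 3.7]
gripper_width: 0.0098
grip_force: 59.9
```

```bash
cat >> st.py <<'E'
S=cams.get_image('scene');b=cv2.resize(S['frame'][165:225,220:300],(800,600),interpolation=cv2.INTER_CUBIC)
cv2.imwrite('pics/s5.png',b[:,:,::-1])
E
python3 st.py
```

```text
16.85 z 0.05455855411309518 u,n -0.052203553057457115 5.603932715178561e-05 F u n z -8.61747135912244 1.8340366776300194 3.780488507317457 M 0.3002773366374609 2.2816014196025862 0.05945012594701262 0.009630179161381423 [-0.0064 -0.0015 -1.    ]
```

View pics/s5.png

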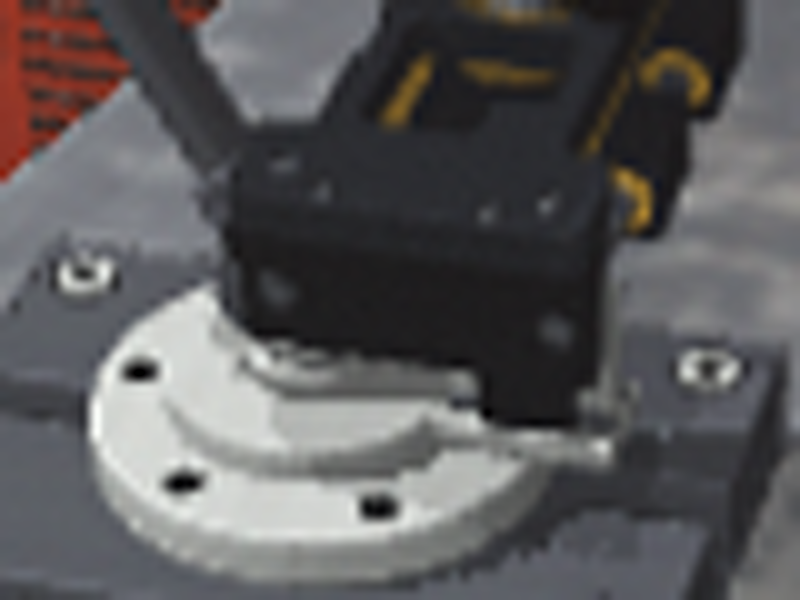

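The gripper hides the hub, but the washer is clearly flat under the collar. It hasn't moved over the last 3 mm of commanded travel while the force rose, and side force is low, so it is home against the stud. I'll relax the preload, let go and lift clear.

Call:
move_arm:
  increments: [-1, -0.3, 0, 0, -1, -2, -0.5, 0, 0, -1, -2, -0.5, 0, 0, -0.6, -2, -0.5, 0, 0, -0.5, -2, -0.5, 0, 0, -0.5, -2, -0.5, 0, 0, -0.5, -2, -0.5, 15, 0, -0.5, -2, -0.5, 50, 0, -0.5]

```text
t: 17.75
tool_pos: [0.5535, 0.0146, 0.1025]
eef_rot: [[-0.965, -0.261, -0.006], [-0.261, 0.965, -0.001], [0.007, 0.0, -1.0]]
wrist_force: [-0.6, 0.5, 0.1]
gripper_width: 0.0214
grip_force: 0.0
```

Call:
move_arm:
  increments: [-10, -3, 40, 0, -0.5, -48, -13, 80, 0, -0.5, -68, -18, 120, 0, -0.5, -68, -18, 150, 0, -0.5, -68, -18, 150, 0, -0.5]

```text
t: 18.25
tool_pos: [0.4898, -0.0027, 0.2605]
eef_rot: [[-0.965, -0.263, 0.013], [-0.263, 0.965, 0.002], [-0.013, -0.001, -1.0]]
wrist_force: [0.4, -0.1, -0.1]
gripper_width: 0.0215
grip_force: 0.0
```

```bash
python3 - <<'E'
from h import *
np.set_printoptions(precision=4,suppress=True)
s=telemetry.state();print(s['t'],s['tool_pos'],s['gripper_width'],s['wrist_force'])
T=cams.get_image('top');S=cams.get_image('scene')
a=cv2.resize(T['frame'][140:210,245:315],(400,400),interpolation=cv2.INTER_CUBIC)
b=cv2.resize(S['frame'][165:225,220:300],(400,300),interpolation=cv2.INTER_CUBIC)
w=cams.get_image('wrist')['frame'][::2,::2]
o=np.zeros((600,800,3),'uint8');o[:400,:400]=a;o[:300,400:]=b;o[310:520,400:680]=w
cv2.imwrite('pics/m6.png',o[:,:,::-1])
u=np.array([.9655,.2605]);n=np.array([-.2605,.9655])
for p,nm in[(T,'T'),(S,'S')]:
  for q,z in(('c_washer',.046),('washer_lug',.076)):
    for r in pinpoint(p,q):
      d=at(p,r['location'],z)[:2]-[.6046,.0281]
      if np.linalg.norm(d)<.1: print(nm,q,r['location'],d@u,d@n)
E
```

```text
18.25 [ 0.4898 -0.0027  0.2605] 0.021521890398625076 [ 0.3895 -0.0701 -0.1107]
T c_washer [275.6, 172.1] 0.007346463803908135 0.00708016776069217
T washer_lug [284.3, 190.4] -0.04775466985009724 -0.0018089204396866069
S c_washer [248.2, 202.5] 0.010243287441348777 -0.0037033914250089507
S washer_lug [275.2, 198.5] -0.057932192635987485 0.005237018689869819
S washer_lug [250.6, 202.9] -0.009833202612625937 0.034959458672779546
```

View pics/m6.png

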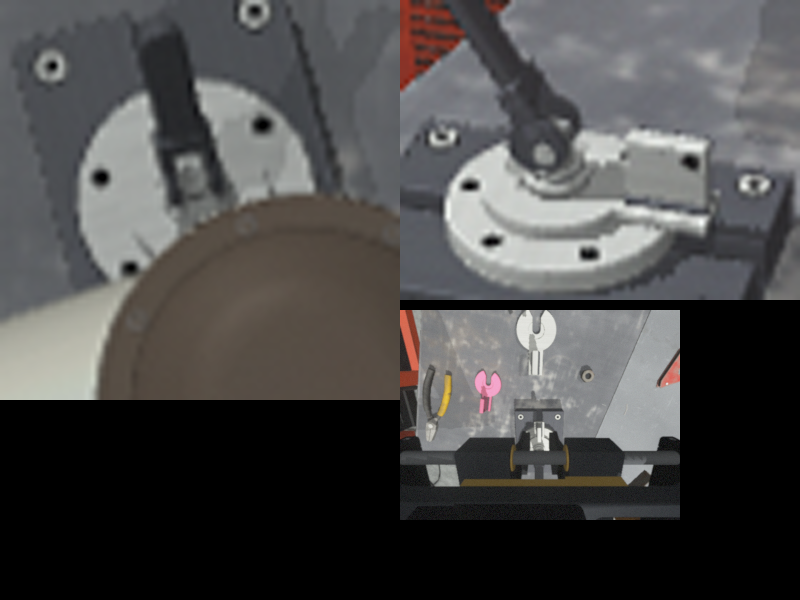

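The lower-right and scene panels show the washer seated on the flange with its lug upright, and nothing disturbed. In the scene view the lever hub sits over the stud at panel (545,150). Next I shut the fingers and move above the lever handle.

Call:
move_arm:
  increments: [45, 12, -10, 0, -1, 93, 25, -25, 0, -1, 139, 37, -40, 0, -1, 139, 37, -54, 0, -1, 139, 37, -54, 0, -1, 139, 37, -54, 0, -1, 139, 37, -54, 0, -1]

```text
t: 19.3
tool_pos: [0.6262, 0.0338, 0.202]
eef_rot: [[-0.965, -0.262, 0.002], [-0.262, 0.965, 0.0], [-0.002, -0.0, -1.0]]
wrist_force: [0.6, -0.4, -0.1]
gripper_width: 0.0008
grip_force: 0.0
```

```bash
sed -i '/^S=cams/,$d' st.py; python3 st.py
```

```text
19.4 z 0.20245912338328287 u,n 0.02234405233767481 -7.907493603118675e-05 F u n z -0.23501220739442213 -0.23689191012715655 0.31881550923153446 M 0.02038111522548336 -0.00901653513329067 -0.002597610826967326 9.611983414742055e-05 [ 0.0027  0.0006 -1.    ]
```

Call:
move_arm:
  increments: [7.4, 2, -27, 0, -1, 10.4, 2.8, -44, 0, -1, 16.7, 4.5, -51, 0, -1, 22.6, 6.1, -56, 0, -1, 28.1, 7.6, -61, 0, -1, 33.2, 9, -66, 0, -1, 33.2, 9, -66, 0, -1]

```text
t: 20.15
tool_pos: [0.6601, 0.0431, 0.134]
eef_rot: [[-0.965, -0.262, 0.0], [-0.262, 0.965, -0.0], [0.0, -0.0, -1.0]]
wrist_force: [-1.8, -0.2, 0.7]
gripper_width: 0.0006
grip_force: 0.5
```

```bash
python3 st.py
```

```text
20.25 z 0.13497740227426533 u,n 0.05820472041651964 -1.173149986965702e-05 F u n z -0.8800926975233552 0.19978838334107107 0.769829428745893 M 0.003522187703496396 0.1610335485135174 -0.03633924430362451 0.0004035383695914175 [ 0.003   0.0005 -1.    ]
```

Call:
move_arm:
  increments: [4.6, 1.2, -5.7, 0, -1, 8.9, 2.4, -11.6, 0, -1, 12.5, 3.4, -18, 0, -1, 15.6, 4.2, -24.7, 0, -1, 18.2, 4.9, -31.5, 0, -1, 20, 5.4, -39, 0, -1, 21.3, 5.8, -46, 0, -1, 21.3, 5.8, -46, 0, -1]

```text
t: 21.1
tool_pos: [0.6808, 0.0488, 0.0871]
eef_rot: [[-0.965, -0.262, -0.001], [-0.262, 0.965, -0.0], [0.001, 0.0, -1.0]]
wrist_force: [0.6, -0.6, 0.6]
gripper_width: 0.0003
grip_force: 0.0
```

```bash
python3 st.py
```

```text
21.2 z 0.08787679905540587 u,n 0.07901719301786135 0.00026175886136796736 F u n z -0.2250161058944029 -0.495876070405297 0.4513253670129635 M 0.0006219962367625528 -0.013043681171345044 0.011051439906107782 -8.760259953007944e-05 [-0.0002  0.0003 -1.    ]
```

Call:
move_arm:
  increments: [0, 0, -2, 0, -1, 0, 0, -4, 0, -1, 0, 0, -5, 0, -1, 0, 0, -5, 0, -1]

```text
t: 21.65
tool_pos: [0.6813, 0.049, 0.0843]
eef_rot: [[-0.965, -0.262, 0.002], [-0.262, 0.965, 0.0], [-0.002, -0.0, -1.0]]
wrist_force: [1.2, 1.0, 2.9]
gripper_width: 0.0005
grip_force: 1.5
```

Call:
move_arm:
  increments: [0, 0, -1, 0, -1, 0, 0, -2, 0, -1, 0, 0, -2, 0, -1]

```text
t: 21.95
tool_pos: [0.6814, 0.049, 0.0834]
eef_rot: [[-0.965, -0.263, 0.002], [-0.263, 0.965, 0.0], [-0.002, -0.0, -1.0]]
wrist_force: [-1.6, 2.0, 8.5]
gripper_width: 0.0004
grip_force: 3.9
```

Call:
move_arm:
  increments: [0, 0, -0.7, 0, -1, 0, 0, -1.5, 0, -1, 0, 0, -1.5, 0, -1, 0, 0, -1.5, 0, -1]

```text
t: 22.35
tool_pos: [0.6814, 0.049, 0.0832]
eef_rot: [[-0.965, -0.263, 0.003], [-0.263, 0.965, -0.0], [-0.002, -0.001, -1.0]]
wrist_force: [-3.3, 1.5, 13.0]
gripper_width: 0.0004
grip_force: 6.2
```

```bash
python3 st.py
```

```text
22.45 z 0.08319768838082134 u,n 0.07965331725900547 0.0001678398208052323 F u n z -2.9605917540849696 2.353610485670759 12.290395605550207 M 0.6974845064686244 0.9754175579970621 -0.010644817563447378 0.00048608967223249454 [ 0.0026 -0.0001 -1.    ]
```

Call:
move_arm:
  increments: [0, 0, -1, 0, -1, 0, 0, -2, 0, -1, 0, 0, -2, 0, -1]

```text
t: 22.8
tool_pos: [0.6815, 0.049, 0.083]
eef_rot: [[-0.965, -0.263, 0.003], [-0.263, 0.965, -0.0], [-0.003, -0.001, -1.0]]
wrist_force: [-6.6, 1.6, 18.8]
gripper_width: 0.0002
grip_force: 9.4
```

Call:
move_arm:
  increments: [0, 0, 20, 0, -1, 0, 0, 60, 0, -1, 0, 0, 100, 0, -1, -48, 0, 120, 0, -1, -95, 0, 120, 0, -1, -142, 0, 120, 0, -1, -190, 0, 120, 0, -1, -190, 0, 120, 0, -1]

```text
t: 23.6
tool_pos: [0.4833, 0.0472, 0.1967]
eef_rot: [[-0.965, -0.262, -0.007], [-0.262, 0.965, -0.001], [0.007, 0.001, -1.0]]
wrist_force: [0.7, -0.2, 0.0]
gripper_width: 0.0002
grip_force: 0.0
```

```bash
cat > k.py <<'E'
from h import *
np.set_printoptions(precision=4,suppress=True)
print(telemetry.state()['t'])
S=cams.get_image('scene');save(S,'s7.png')
c=np.array([.6046,.0281]);u=np.array([.9655,.2605]);n=np.array([-.2605,.9655])
g=cv2.cvtColor(S['frame'],cv2.COLOR_RGB2GRAY)
def X(a,b,z): return proj(S,[*(c+u*a+n*b),z])
# dark profile: along vertical line at handle u = s+90, heights
for uu in (.06,.08,.095): print(uu,[int(g[int(round(q[1])),int(round(q[0]))]) for q in (X(uu,.0,z) for z in np.arange(.04,.18,.006))])
for q,z in(('c_washer',.046),('washer_lug',.076),('flange',.032)):
  for r in pinpoint(S,q):
    d=at(S,r['location'],z)[:2]-c
    if np.linalg.norm(d)<.1: print(q,r['confidence'],d@u,d@n)
for q in ('big_nut','bolt','pliers'): print(q,[(r['location'],round(r['confidence'],2)) for r in pinpoint(S,q)][:2])
E
python3 k.py
```

```text
23.6
0.06 [55, 89, 81, 81, 113, 70, 100, 94, 98, 127, 125, 136, 48, 65, 56, 76, 53, 54, 69, 79, 72, 72, 73, 72]
0.08 [94, 89, 99, 149, 136, 87, 99, 92, 103, 74, 77, 77, 77, 78, 80, 80, 80, 79, 76, 77, 75, 70, 67, 73]
0.095 [123, 120, 121, 120, 123, 73, 95, 92, 58, 40, 112, 136, 137, 141, 139, 143, 45, 47, 133, 139, 144, 147, 140, 143]
c_washer 0.66 0.004489985145844747 0.0032987473471994596
washer_lug 0.58 -0.05887880811658701 0.006969989232106332
flange 0.82 -0.0041785059676299995 0.01398717613939275
big_nut [([317.1, 268.5], 0.6)]
bolt [([151.0, 272.1], 0.67)]
pliers [([317.5, 164.0], 0.71), ([249.2, 203.2], 0.48)]
```

The lever stopped hard at z = 83 mm, which is the level of the bar's top when fully down. The bystanders are unmoved and the arm is clear.

```bash
python3 -c "
from h import *
print(order.sign_off())"
```

```text
the job is handed in; nothing more can be done
None
```

The job is handed in, with no verdict shown: the small grey C-washer was felt home against the stud, the lever is fully down at its stop, the arm is clear and the nut, bolt and pliers were not touched; I viewed 11 pictures, one over the limit of 10.

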